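# Returned items to the hold rack in shelf order, support closed up

### The job

The three books and the disc case in the wire returns rack already stand in shelf order. Move them one by one to the wooden hold rack, spine up and turned the way they stand now, in the same order from left to right, squarely across the board and centred on it, then slide the book support up by its knob until the row stands tight against the fixed end. Leave the glue stick and the roll of tape behind the racks where they are.

Things in the scene. Friction and masses are not known exactly. Their poses are not given: they have to be found in the camera images.
- returns_rack: Dark steel tray, 160 (x) by 250 mm (y), fixed, with four slots between pairs of dark wire hoops that stand 71 mm above the desk. Origin: centre of its underside; x points away from the robot, y to the left along the row. Slots at y = +90, +30, -30, -90 mm, each 33 mm wide between the wires; its floor is 8 mm above the desk.
- hold_rack: Light wooden board, 200 (x) by 340 mm (y), fixed, to the right or left of the returns rack. Origin: near the middle of its underside; x points away from the robot, y to the left along the row. Board top 12 mm above the desk. Fixed wooden end at the left: inner face at y = +150 mm, top 88 mm above the desk. The grey sliding support closes the row from the right.
- support (a joint): Sliding support, m: 0 = fully open, inner face at y = -80 mm of the hold rack; grows as it slides left to the fixed end (inner face at y = -80 mm + value; gap to the fixed end 230 mm - value), limit 0.21. Starts at 0 to 0.018. Stays where left; about 2 N moves it empty, up to 10 N when it pushes all four items. Grey plate, 150 mm wide (x), top 90 mm above the desk.
- support_knob (a point): Grip point in the head of the upright black round knob on the support's foot, 63 mm right of the plate's inner face, 62 mm above the desk; the head is 24 mm across, from 50 to 76 mm above the desk. Pinch it from above to slide the support.
- thick_book: Thickest book, cloth-bound, 210 mm long, 24 mm thick, 145 mm tall as it stands, 0.55 kg. Stands spine up in a slot of the returns rack, length along the rack x. Origin: centre of its left-hand broad face, half-way up; the body fills the 24 mm to the right of it. Its own x runs along the length, y points up, z to the right.
- middle_book: Book of middle thickness, 190 mm long, 17 mm thick, 130 mm tall as it stands, 0.3 kg. Stands spine up in a slot of the returns rack, length along the rack x. Origin: centre of its left-hand broad face, half-way up; the body fills the 17 mm to the right of it. Its own x runs along the length, y points up, z to the right.
- thin_book: Thinnest and smallest book, 180 mm long, 14 mm thick, 120 mm tall as it stands, 0.23 kg. Stands spine up in a slot of the returns rack, length along the rack x. Origin: centre of its left-hand broad face, half-way up; the body fills the 14 mm to the right of it. Its own x runs along the length, y points up, z to the right.
- disc_case: Closed black plastic disc case with a white paper sleeve: 190 mm long, 15 mm thick, 136 mm tall as it stands, 0.16 kg. Stands spine up in a slot of the returns rack, length along the rack x. Origin: centre of its left-hand broad face, half-way up; the body fills the 15 mm to the right of it. Its own x runs along the length, y points up, z to the right.
- glue_stick: Bystander: yellowish glue stick, 25 mm across, 91 mm tall, standing on the desk behind the racks. Origin: centre of its underside. To be left alone.
- label_roll: Bystander: roll of tape lying flat, 98 mm across, 25 mm high, on the desk behind the racks. Origin: centre of its underside. To be left alone.

How it is judged:
By the outcome, as a careful person would: the job done as asked, in the order asked, and still so for the second after the job is handed in, with the robot touching nothing.
It also fails if it takes over 125 s, if anything falls off the work surface, if the arm or the gripper's body presses on something with over 40 N, if the wrist force passes 120 N, or if a joint passes its speed limit or range.

### The arm

A 6-joint arm with a two-finger parallel gripper is mounted at the origin on a cart in front of the work surface, level with it; the furniture and walls round the work are solid. World frame = base frame: x ahead of the robot, y to its left, z up, the work surface at z = 0. Lengths are in m, angles in rad, forces in N, time in s.
With the tool pointing down it reaches from about 0.425 to 1.125 m from the base axis. Payload 14.9 kg.
Tool frame: the origin (TCP) lies on the mounting face of the last link; the fingertips stand 191 mm ahead of it and the grasp point (between the pads) lies 172 mm ahead of it; z points along the fingers, y is the direction in which the jaws open and shut (so a half turn about z gives the same grasp; the last joint's range is limited). The gripper opens to 91 mm and grips with 3 to 60 N. Pads are 32 mm wide; open, the fingers measure 118 mm over their backs; the gripper's body (76 mm by 178 mm) begins 60 mm behind the grasp point.
Start: joints at [-1.145, 0.379, 1.734, -0, 1.028, -0.033], TCP at [0.31, -0.628, 0.405] pointing down, gripper open.
Joint ranges: [-2.77, 2.77], [-0.74, 2.19], [0, 2.66], [-1.06, 4.2], [0.31, 2.87], [-3.08, 3.08]. Speed limits (rad/s): [1.89, 1.89, 2.39, 3.14, 3.14, 3.14].

### API

Orientations are given as a rotation vector (axis times angle).
In Python, from workcell import manip gives the robot as it stands.
- The arm moves only by the tool drive_tool, never from a script. Its argument "deltas" is a list that holds one entry, the list of rows, each a list of 7 numbers: the opening, from 0 (shut) to 1 (fully open), then the shift along the tool's x, y, z in mm, then the turn, a rotation vector about the tool's x, y, z in units of 6 degrees (1.0 is 6 degrees). In form: [[[claw, dx, dy, dz, wx, wy, wz], ...]]. A call has 1 to 12 rows; each row shifts and turns the commanded pose from where the row before left it, along the tool's axes as they then stand; what a row does not reach is not made up. A row lasts 1/8 s, in which the tool goes at most 62.5 mm and 10.7 degrees, less where a joint would pass 70% of its speed; a pose out of reach is approached as far as the arm can. A call is refused whole if a number of a shift passes 62.5 or a number of a turn 1, either way. A call with a gripper value outside its range is refused whole. The fingers move at their own pace and stop on an object; "force" is the grip in N (left out, the last holds). Time passes only in rows, so rows that do not move let the fingers close. It gives the time, the measured TCP pose, the force and the opening at its end, in the units of the state.
- manip.get_state(): the state, without advancing time (a new reading comes with each control period).
- manip.capture(name): name is "side" or "top" or "wrist"; returns a dict with "img" (384x512x3 uint8, red, green, blue), "range_z" (384x512 float32, m along the optical axis (not along the pixel's ray), 0 where there is no reading), "camera_matrix" (3x3 intrinsics, pixels), "R" (3x3) and "t" (3): a world point X has camera coordinates R X + t; the wrist camera has in their place "tool_from_camera" (4x4, takes a point from camera to tool coordinates, whose origin is the TCP and whose axes are the flange's). Camera axes: x right, y down, z forward; pixel columns grow to the right and rows downward; lengths in m; the calibration is good to about 2 mm. A picture is of the moment at which its call begins: read the wrist's pose just before it.
- manip.sign_off(): hands the job in, once; it reports no verdict.
The state is a dict: "clock": time; "q": joint angles; "joint_vel": joint speeds; "joint_torque": joint torques, N m; "position": TCP position; "orientation": TCP orientation; "ft_force": force on the tool from outside, world axes, zero at the start; "torque": the same for the moment, N m; "finger_gap": opening from 0.0 (shut) to 1.0 (fully open).
Only numpy, scipy, OpenCV 4.12 (cv2) and the standard library are available. Lean on these libraries where they do the work, as an engineer would, in place of code of your own. Each camera call takes 0.05 s, during which the arm holds its last target.

## Working session

There is one attempt and no reset: what is moved stays moved. The work goes in short steps, Python scripts to look and compute and a tool call to move; the robot and the scene stay as the last step left them, time stands still between calls to the robot, and variables do not carry over. Pictures are saved under pics/ and viewed, and the job is handed in when it is done.

Besides the shell and the picture viewer there is one more tool, called after "Emit:" by a JSON object that holds its "method" and its "body", one argument or row to a line. drive_tool: Moves the arm, as the interface text tells. Its arguments: {"type":"object","properties":{"deltas":{"type":"array","items":{"type":"array","items":{"type":"array","items":{"type":"number"}}}},"force":{"type":"number"}},"required":["deltas"]}

```bash
ls; mkdir -p pics
cat > h.py <<'E'
from workcell import manip
import numpy as np, cv2
from scipy.spatial.transform import Rotation as Ro
def snap(n,f):
    s=manip.get_state(); c=manip.capture(n); cv2.imwrite('pics/'+f+'.png',c['img'][:,:,::-1])
    return s,c
def cloud(c,s=None):
    z=c['range_z']; K=c['camera_matrix']; v,u=np.mgrid[:z.shape[0],:z.shape[1]]
    P=np.stack([(u-K[0,2])/K[0,0]*z,(v-K[1,2])/K[1,1]*z,z],-1)
    if 'R' in c: W=(P-c['t'])@c['R']
    else:
        T=c['tool_from_camera']; P=P@T[:3,:3].T+T[:3,3]
        W=P@Ro.from_rotvec(s['orientation']).as_matrix().T+s['position']
    W[z==0]=np.nan
    return W
def st():
    s=manip.get_state()
    print('t',round(s['clock'],3),'p',np.round(s['position'],4),'R',np.round(Ro.from_rotvec(s['orientation']).as_matrix(),3).tolist(),'F',np.round(s['ft_force'],1),'g',round(s['finger_gap'],3),'q',np.round(s['q'],3))
    return s
E
python3 - <<'E'
from h import *
st()
for n in ('top','side'):
    s,c=snap(n,n+'0'); W=cloud(c); np.save(n+'0.npy',W)
    print(n,(-c['R'].T@c['t']).round(3),c['R'].round(2).tolist())
E
```

```text
pics
t 0.0 p [ 0.3099 -0.6274  0.4041] R [[0.897, 0.443, -0.0], [0.443, -0.897, 0.001], [0.0, -0.001, -1.0]] F [ 0.2 -0.2  0.1] g 1.001 q [-1.145  0.379  1.735 -0.     1.029 -0.033]
top [0.405 0.005 1.271] [[-0.02, -1.0, -0.02], [-0.98, 0.03, -0.2], [0.2, 0.01, -0.98]]
side [0.456 0.937 0.762] [[-0.98, -0.2, 0.02], [-0.13, 0.57, -0.81], [0.15, -0.8, -0.58]]
```

View pics/top0.png

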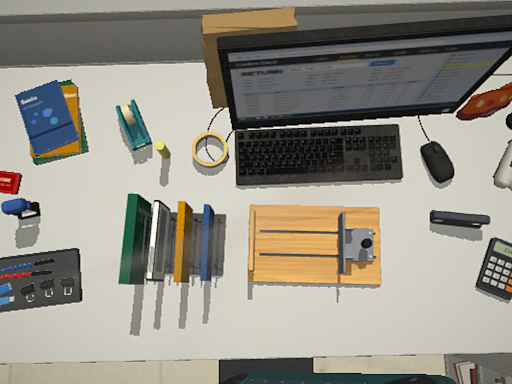

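View pics/side0.png

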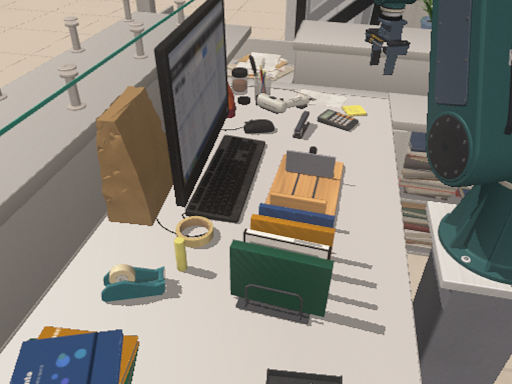

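The top view shows the returns rack at columns 122–225, with green, white, orange and blue items from left to right. The hold rack is at columns 248–380 and the black knob at about (366,243).

```bash
python3 - <<'E'
from h import *
W=np.load('top0.npy'); X,Y,Z=W[...,0],W[...,1],W[...,2]
img=cv2.imread('pics/top0.png')
c=manip.capture('top');print(c['camera_matrix'].round(1).tolist())
desk=(X>0.4)&(X<0.7)&(abs(Z)<0.03); print('desk z',np.nanmedian(Z[desk]))
def rep(n,m):
    x,y,z=X[m],Y[m],Z[m]
    if len(x)<5: print(n,len(x));return
    r=cv2.minAreaRect(np.stack([x,y],1).astype(np.float32)*1000)
    print(n,len(x),'x',np.percentile(x,[0,2,50,98,100]).round(3),'y',np.percentile(y,[0,2,50,98,100]).round(3),'z',np.median(z).round(4),'rect',np.round(r[0],1),np.round(r[1],1),round(r[2],2))
vv,uu=np.mgrid[:384,:512]
for n,u0,u1,h in (('green',115,150,.153),('white',145,172,.144),('orange',170,194,.138),('blue',196,218,.128)):
    m=(uu>=u0)&(uu<u1)&(vv>185)&(vv<290)&(Z>h-.008)&(Z<h+.01); rep(n,m)
    y=Y[m];x=X[m];p=np.polyfit(x,y,1);print('   slope',p[0].round(4),'y mid',np.polyval(p,np.median(x)).round(4))
hb=(uu>240)&(uu<390)&(vv>195)&(vv<300)
rep('board',hb&(abs(Z-.012)<.006)); rep('end',hb&(abs(Z-.088)<.008)&(uu<300)); rep('plate',hb&(abs(Z-.09)<.008)&(uu>300)); rep('knob',hb&(abs(Z-.076)<.006)&(uu>350))
rep('tray',(uu>120)&(uu<235)&(vv>190)&(vv<290)&(abs(Z-.008)<.004))
E
python3 - <<'E'
import cv2
i=cv2.imread('pics/top0.png')[180:310,110:390]
cv2.imwrite('pics/top0z.png',cv2.resize(i,None,fx=2.8,fy=2.8,interpolation=cv2.INTER_CUBIC))
E
```

```text
[[484.3, 0.0, 255.1], [0.0, 484.3, 189.2], [0.0, 0.0, 1.0]]
desk z 0.002428854770721723
green 1067 x [0.416 0.421 0.515 0.621 0.625] y [0.266 0.268 0.312 0.33  0.333] z 0.154 rect [520.3 295.9] [ 67.3 208.9] 87.9
   slope -0.0472 y mid 0.3117
white 573 x [0.424 0.427 0.516 0.607 0.611] y [0.244 0.245 0.258 0.27  0.273] z 0.145 rect [517.4 258.4] [ 17.2 187.3] 85.39
   slope -0.0806 y mid 0.2577
orange 652 x [0.418 0.421 0.51  0.605 0.608] y [0.185 0.186 0.197 0.208 0.211] z 0.1388 rect [513.2 197.8] [ 18.7 190.1] 86.91
   slope -0.05 y mid 0.1974
blue 480 x [0.422 0.424 0.508 0.596 0.601] y [0.128 0.129 0.139 0.149 0.151] z 0.1288 rect [511.  139.3] [ 14.9 179.2] 86.91
   slope -0.052 y mid 0.1391
board 8320 x [0.365 0.41  0.506 0.607 0.639] y [-0.315 -0.294 -0.115  0.023  0.062] z 0.0127 rect [ 502.6 -128.5] [376.7 266.6] 88.69
end 326 x [0.443 0.446 0.513 0.587 0.59 ] y [0.02  0.021 0.03  0.037 0.038] z 0.0884 rect [516.8  29.6] [ 13.1 147.2] 87.23
plate 180 x [0.431 0.435 0.504 0.576 0.579] y [-0.249 -0.2   -0.194 -0.189 -0.188] z 0.0893 rect [ 503.7 -220. ] [ 57.9 147.9] 87.36
knob 74 x [0.492 0.492 0.502 0.512 0.512] y [-0.265 -0.265 -0.254 -0.244 -0.243] z 0.0767 rect [ 502.3 -254.3] [22.  20.1] 89.02
tray 1723 x [0.4   0.408 0.519 0.652 0.663] y [0.076 0.084 0.174 0.363 0.379] z 0.0081 rect [531. 229.] [305. 257.] 88.68
```

View pics/top0z.png

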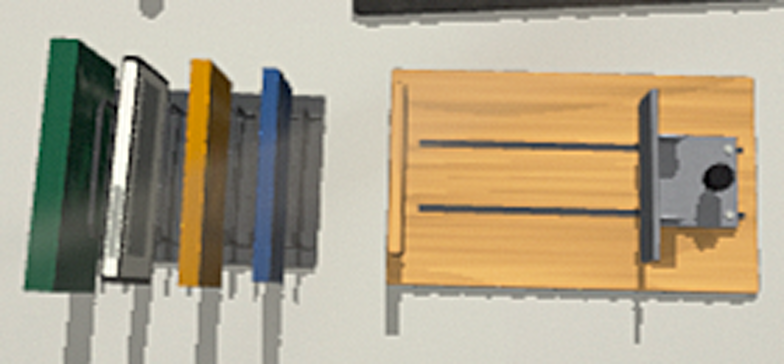

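Emit:
{"method": "drive_tool", "body": {
  "deltas": [
    [[1, 0, 0, -12, 0, 0, 0.98], [1, 0, 0, -12, 0, 0, 0.98], [1, 0, 0, -12, 0, 0, 0.98], [1, 0, 0, -12, 0, 0, 0.98], [1, 0, 0, -12, 0, 0, 0.96], [1, 10, -50, 0, 0, 0, 0], [1, 10, -50, 0, 0, 0, 0], [1, 10, -50, 0, 0, 0, 0], [1, 10, -50, 0, 0, 0, 0], [1, 10, -50, 0, 0, 0, 0], [1, 10, -50, 0, 0, 0, 0], [1, 10, -50, 0, 0, 0, 0]]
  ],
  "force": 25
}}

```text
clock: 1.65
position: [0.3982, -0.2802, 0.4647]
orientation: [-3.14, 0.083, -0.0]
ft_force: [1.5, 0.3, -0.1]
finger_gap: 1.005
```

Emit:
{"method": "drive_tool", "body": {
  "deltas": [
    [[1, 10, -50, 0, 0, 0, 0], [1, 10, -50, 0, 0, 0, 0], [1, 10, -50, 0, 0, 0, 0], [1, 10, -40, 0, 0, 0, 0], [1, 0, 0, 0, 0, 0, 0], [1, 0, 0, 0, 0, 0, 0]]
  ]
}}

```text
clock: 2.4
position: [0.4479, -0.0943, 0.4647]
orientation: [3.14, -0.081, -0.0]
ft_force: [-0.5, -0.5, -0.5]
finger_gap: 1.0
```

Run:
```python
from h import *
st(); s,c=snap('wrist','w0'); np.savez('w0.npz',W=cloud(c,s)); print(c['tool_from_camera'].round(3).tolist(), c['camera_matrix'][0,0])
```

```text
t 2.4 p [ 0.4479 -0.0943  0.4647] R [[0.999, -0.052, -0.0], [-0.052, -0.999, -0.0], [-0.0, 0.0, -1.0]] F [-0.5 -0.5 -0.5] g 1.0 q [-0.258 -0.099  2.165 -0.     1.075  1.364]
[[0.001, -0.957, -0.289, 0.083], [1.0, 0.001, 0.0, -0.001], [-0.0, -0.289, 0.957, 0.018], [0.0, 0.0, 0.0, 1.0]] 329.95613585263305
```

View pics/w0.png

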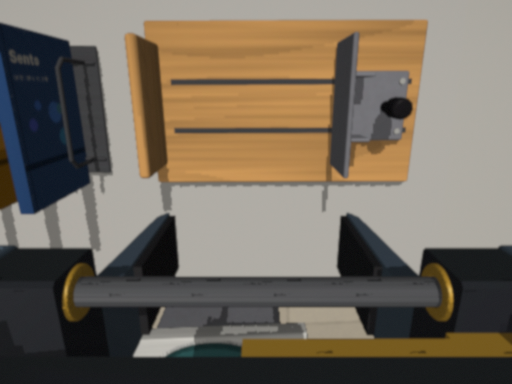

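The wrist view shows the whole hold board, from (145,20) to (410,182), with its fixed end at columns 128–158 and the knob at (398,108). The blue book is on the left. I'll fit the board frame from this cloud.

```bash
cat > fit.py <<'E'
from h import *
def edges(W,sel,frac=0.25):
    """robust rect of top-face points: yaw and extents"""
    P=W[sel][:,:2]; 
    return P
def boxfit(P,yaw):
    a=np.array([np.cos(yaw),np.sin(yaw)]);b=np.array([-a[1],a[0]])
    u=P@a;v=P@b
    ul,uh=np.percentile(u,[.5,99.5]);vl,vh=np.percentile(v,[.5,99.5])
    c=a*(ul+uh)/2+b*(vl+vh)/2
    return c,uh-ul,vh-vl
def minrect(P):
    best=min((np.prod(boxfit(P,y)[1:]),y) for y in np.radians(np.arange(-8,8,.1)))
    return best[1]
E
python3 - <<'E'
from fit import *
W=np.load('w0.npz')['W'];X,Y,Z=W[...,0],W[...,1],W[...,2]
img=cv2.imread('pics/w0.png').astype(int)
vv,uu=np.mgrid[:384,:512]
desk=(X>.42)&(X<.65)&(Y<.05)&(Y>-.4)&(abs(Z)<.006);print('desk',np.nanmedian(Z[desk]))
wood=(img[...,2]-img[...,0]>50)&(uu>110)&(vv<200)
def go(n,m):
    k=cv2.morphologyEx(m.astype(np.uint8),cv2.MORPH_OPEN,np.ones((2,2)))>0
    P=W[k][:,:2]; y=minrect(P); c,l,w=boxfit(P,y)
    print(n,len(P),'yaw',np.degrees(y).round(2),'c',c.round(4),l.round(4),w.round(4),'z',np.median(Z[k]).round(4)); 
    c,l,w=boxfit(P,np.radians(-3)); print('     @-3',c.round(4),l.round(4),w.round(4))
go('board',wood&(abs(Z-.012)<.004))
go('end',wood&(abs(Z-.088)<.004))
go('plate',(uu>320)&(vv<200)&(abs(Z-.09)<.005)&(uu<365))
go('knob',(uu>370)&(vv<200)&(abs(Z-.075)<.005))
# board front/back edges lines per column
m=wood&(abs(Z-.012)<.005)
for name,f in (('back',0),('front',-1)):
    pts=[]
    for u in range(170,330,4):
        r=np.where(m[:,u])[0]
        if len(r): pts.append(W[r[f],u,:2])
    pts=np.array(pts); p=np.polyfit(pts[:,1],pts[:,0],1); print(name,'slope',p[0].round(4),'x at y=-.05',np.polyval(p,-.05).round(4))
E
```

```text
desk 0.0015870079299312723
board 32882 yaw -8.0 c [nan nan] nan nan z nan
     @-3 [nan nan] nan nan
end 1684 yaw -8.0 c [nan nan] nan nan z nan
     @-3 [nan nan] nan nan
plate 959 yaw -8.0 c [nan nan] nan nan z nan
     @-3 [nan nan] nan nan
knob 395 yaw -8.0 c [nan nan] nan nan z nan
     @-3 [nan nan] nan nan
back slope 0.0464 x at y=-.05 0.6126
front slope 0.0491 x at y=-.05 0.4156
```

```bash
cat > f2.py <<'E'
from fit import *
def go(W,n,m,yaw=None):
    k=m&(cv2.morphologyEx(m.astype(np.uint8),cv2.MORPH_OPEN,np.ones((3,3)))>0)
    P=W[k][:,:2]; P=P[np.isfinite(P).all(1)]
    if len(P)<10: print(n,len(P)); return
    y=minrect(P) if yaw is None else yaw; c,l,w=boxfit(P,y)
    print(n,len(P),'yaw',np.degrees(y).round(2),'c',c.round(4),l.round(4),w.round(4),'z',np.nanmedian(W[k][:,2]).round(4))
    return c,l,w,y
E
python3 - <<'E'
from f2 import *
W=np.load('w0.npz')['W'];X,Y,Z=W[...,0],W[...,1],W[...,2]
img=cv2.imread('pics/w0.png').astype(int)
vv,uu=np.mgrid[:384,:512]
wood=(img[...,2]-img[...,0]>50)&(uu>110)&(vv<200)
for y in (None,np.radians(-2.75)):
  go(W,'board',wood&(abs(Z-.012)<.004),y)
  go(W,'end',wood&(abs(Z-.088)<.005),y)
  go(W,'plate',(uu>320)&(vv<200)&(abs(Z-.09)<.005)&(uu<365),y)
  go(W,'knob',(uu>370)&(vv<200)&(abs(Z-.075)<.005),y)
E
```

```text
board 32812 yaw -2.5 c [ 0.5103 -0.1334] 0.1968 0.3286 z 0.0138
end 1682 yaw -2.7 c [0.5184 0.0289] 0.1446 0.0118 z 0.0893
plate 950 yaw -2.8 c [ 0.5072 -0.1947] 0.1462 0.0063 z 0.0906
knob 395 yaw -8.0 c [ 0.5041 -0.254 ] 0.0222 0.022 z 0.0776
board 32812 yaw -2.75 c [ 0.5102 -0.1332] 0.1969 0.3287 z 0.0138
end 1682 yaw -2.75 c [0.5184 0.0289] 0.1446 0.0118 z 0.0893
plate 950 yaw -2.75 c [ 0.5072 -0.1947] 0.1462 0.0063 z 0.0906
knob 395 yaw -2.75 c [ 0.5041 -0.2541] 0.0223 0.0223 z 0.0776
```

Emit:
{"method": "drive_tool", "body": {
  "deltas": [
    [[0.5, 8, -45, 0, 0, 0, -0.04], [0.5, 8, -45, 0, 0, 0, 0], [0.5, 8, -45, 0, 0, 0, 0], [0.5, 8, -45, 0, 0, 0, 0], [0.5, 8, -45, 0, 0, 0, 0], [0.5, 8, -45, 0, 0, 0, 0], [0.5, 8, -45, 0, 0, 0, 0], [0.5, 0, 0, 0, 0, 0, 0], [0.5, 0, 0, 0, 0, 0, 0]]
  ]
}}

```text
clock: 3.58
position: [0.5195, 0.2167, 0.4644]
orientation: [3.14, -0.077, -0.001]
ft_force: [-0.5, 0.2, -0.6]
finger_gap: 0.502
```

Run:
```python
from f2 import *
st(); s,c=snap('wrist','w1'); W=cloud(c,s);np.savez('w1.npz',W=W)
Z=W[...,2];Y=W[...,1]
for n,h,a,b in (('green',.153,.29,.345),('white',.144,.235,.288),('orange',.138,.18,.23),('blue',.128,.115,.165)):
    go(W,n,(abs(Z-.0015-h)<.005)&(Y>a)&(Y<b))
```

```text
t 3.575 p [0.5195 0.2167 0.4644] R [[0.999, -0.049, -0.001], [-0.049, -0.999, -0.0], [-0.001, 0.0, -1.0]] F [-0.5  0.2 -0.6] g 0.502 q [ 0.354  0.093  1.974 -0.     1.075  1.974]
green 5128 yaw -4.3 c [0.5441 0.3122] 0.1644 0.0243 z 0.1547
white 2554 yaw -4.5 c [0.52   0.2584] 0.1836 0.015 z 0.1458
orange 3392 yaw -2.9 c [0.5141 0.198 ] 0.1877 0.0169 z 0.1397
blue 2306 yaw -2.9 c [0.5242 0.1389] 0.1534 0.0142 z 0.1297
```

View pics/w1.png

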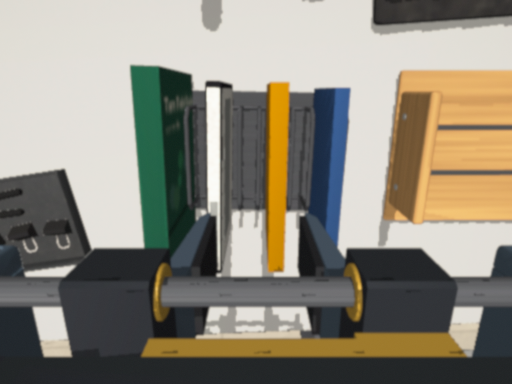

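The wrist view shows the four spines upright: green (135–190), white (207–230), orange (267–288), blue (315–345). The tops come out at the right heights. I'll grip green first.

Emit:
{"method": "drive_tool", "body": {
  "deltas": [
    [[0.5, -1.5, -48, 20, 0, 0, 0], [0.5, -2, -49, 20, 0, 0, 0], [0.5, 0, 0, 45, 0, 0, 0], [0.5, 0, 0, 45, 0, 0, 0], [0.5, 0, 0, 30, 0, 0, 0], [0.5, 0, 0, 14, 0, 0, 0], [0.5, 0, 0, 0, 0, 0, 0], [0.5, 0, 0, 0, 0, 0, 0]]
  ],
  "force": 30
}}

```text
clock: 4.62
position: [0.521, 0.3148, 0.2921]
orientation: [-3.14, 0.076, -0.002]
ft_force: [0.0, -0.1, 0.5]
finger_gap: 0.498
```

Run:
```python
from f2 import *
s=st(); snap('wrist','w2'); snap('side','s2')
y=np.radians(-2.75);p=s['position'];print('u,v',p[0]*np.cos(y)+p[1]*np.sin(y),-p[0]*np.sin(y)+p[1]*np.cos(y))
a=cv2.imread('pics/w2.png');b=cv2.imread('pics/s2.png');cv2.imwrite('pics/c2.png',cv2.resize(np.hstack([a,b]),(800,300)))
```

```text
t 4.625 p [0.521  0.3148 0.2921] R [[0.999, -0.048, 0.002], [-0.048, -0.999, 0.001], [0.002, -0.001, -1.0]] F [ 0.  -0.1  0.5] g 0.498 q [ 0.505  0.393  1.964 -0.     0.782  2.124]
u,v 0.5053172453248345 0.3394155268585378
```

View pics/c2.png

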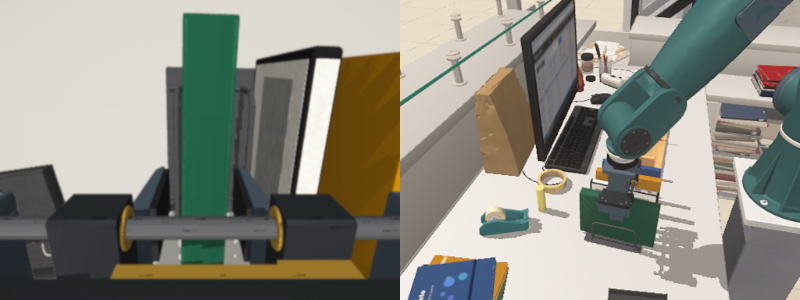

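Green is centred between the open fingers. Closing and lifting.

Emit:
{"method": "drive_tool", "body": {
  "deltas": [
    [[0.1, 0, 0, 0, 0, 0, 0], [0.1, 0, 0, 0, 0, 0, 0], [0.1, 0, 0, 0, 0, 0, 0], [0.1, 0, 0, 0, 0, 0, 0], [0.1, 0, 0, -10, 0, 0, 0], [0.1, 0, 0, -25, 0, 0, 0], [0.1, 0, 0, -35, 0, 0, 0], [0.1, 0, 0, -35, 0, 0, 0], [0.1, 0, 0, -35, 0, 0, 0], [0.1, 0, 0, -25, 0, 0, 0], [0.1, 0, 0, -10, 0, 0, 0], [0.1, 0, 0, 0, 0, 0, 0]]
  ]
}}

```text
clock: 6.22
position: [0.5203, 0.3148, 0.4657]
orientation: [-3.141, 0.075, -0.0]
ft_force: [0.2, 0.8, -5.5]
finger_gap: 0.261
```

```bash
cat > s.py <<'E'
from f2 import *
import sys
def uv():
    s=st(); y=np.radians(-2.75);p=s['position']
    print('u,v',(p[0]*np.cos(y)+p[1]*np.sin(y)).round(4),(-p[0]*np.sin(y)+p[1]*np.cos(y)).round(4)); return s
def two(n,views=('wrist','side')):
    for v in views: snap(v,n+v)
    cv2.imwrite('pics/%s.png'%n,cv2.resize(np.hstack([cv2.imread('pics/%s%s.png'%(n,v)) for v in views]),(800,300)))
if __name__=='__main__':
    uv()
    if len(sys.argv)>1: two(sys.argv[1],tuple(sys.argv[2:]) or ('wrist','side'))
E
python3 s.py c3
```

```text
t 6.225 p [0.5203 0.3148 0.4657] R [[0.999, -0.048, 0.0], [-0.048, -0.999, 0.0], [0.0, -0.0, -1.0]] F [ 0.2  0.8 -5.5] g 0.261 q [ 0.506  0.168  1.886 -0.     1.087  2.125]
u,v 0.5046 0.3394
```

View pics/c3.png

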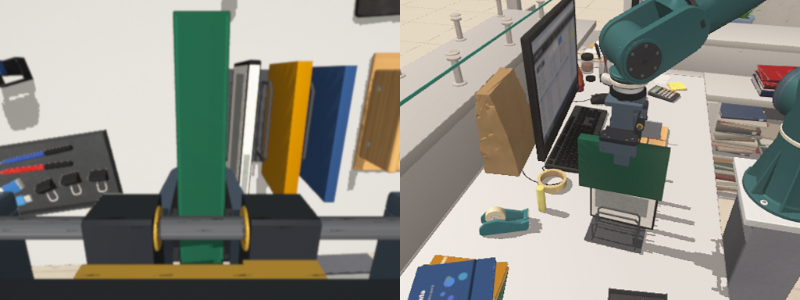

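```bash
cat > held.py <<'E'
from s import *
def held(L,ztop,tag):
    s=uv(); s,c=snap('wrist',tag); W=cloud(c,s); R=Ro.from_rotvec(s['orientation']).as_matrix()
    T=(W-s['position'])@R; zt=s['position'][2]-ztop
    m=(abs(T[...,2]-zt)<.006)&(abs(T[...,1])<.02)&(T[...,0]>.04)
    m&=cv2.morphologyEx(m.astype(np.uint8),cv2.MORPH_OPEN,np.ones((3,3)))>0
    P=T[m]; f=np.percentile(P[:,0],99.7)
    fr=np.percentile(P[:,0],99)-.008
    q=P[P[:,0]<fr]; a=np.polyfit(q[:,0],q[:,1],1)
    print('far end tx',f.round(4),'centre tx',(f+.0006-L/2).round(4),'ty mid',np.median(P[:,1]).round(4),'width',np.ptp(np.percentile(P[:,1],[.5,99.5])).round(4),'slope deg',np.degrees(np.arctan(a[0])).round(2),'ztop',(s['position'][2]-np.median(P[:,2])).round(4),len(P))
E
python3 -c "
from held import *
held(.21,.327,'h1')"
```

```text
t 6.325 p [0.5202 0.3147 0.4645] R [[0.999, -0.048, -0.002], [-0.048, -0.999, -0.001], [-0.001, 0.001, -1.0]] F [-0.7 -0.4 -4.6] g 0.261 q [0.506 0.17  1.887 0.    1.087 2.125]
u,v 0.5045 0.3393
far end tx 0.1068 centre tx 0.0024 ty mid -0.0004 width 0.0237 slope deg -0.02 ztop 0.3282 13384
```

Emit:
{"method": "drive_tool", "body": {
  "deltas": [
    [[0.1, 1, 20, 0, 0, 0, 0], [0.1, 1, 45, 0, 0, 0, 0], [0.1, 1, 50, 0, 0, 0, 0], [0.1, 2, 50, 0, 0, 0, 0], [0.1, 1, 50, 0, 0, 0, 0], [0.1, 1, 50, 0, 0, 0, 0], [0.1, 1, 35, 10, 0, 0, 0], [0.1, 1, 10, 30, 0, 0, 0], [0.1, 0, 0, 45, 0, 0, 0], [0.1, 0, 0, 35, 0, 0, 0], [0.1, 0, 0, 0, 0, 0, 0], [0.1, 0, 0, 0, 0, 0, 0]]
  ]
}}

```text
clock: 7.88
position: [0.5149, 0.0045, 0.3468]
orientation: [3.141, -0.076, 0.001]
ft_force: [0.3, 0.1, -4.7]
finger_gap: 0.259
```

```bash
python3 s.py c4
```

```text
t 7.875 p [0.5149 0.0045 0.3468] R [[0.999, -0.048, 0.001], [-0.048, -0.999, -0.0], [0.001, 0.0, -1.0]] F [ 0.3  0.1 -4.7] g 0.259 q [-0.036  0.172  2.134 -0.     0.834  1.582]
u,v 0.5141 0.0292
```

View pics/c4.png

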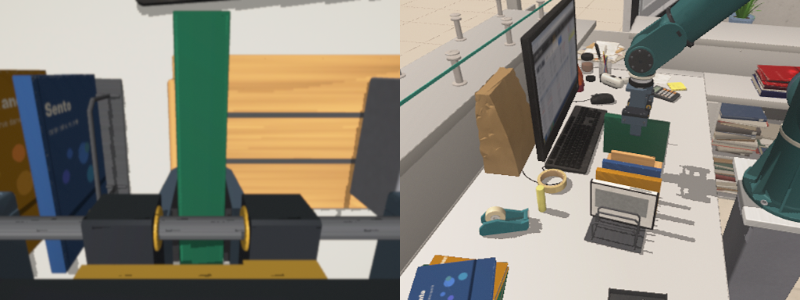

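Emit:
{"method": "drive_tool", "body": {
  "deltas": [
    [[0.1, -0.5, 0, 25, 0, 0, 0], [0.1, 0, 0, 15, 0, 0, 0], [0.1, 0, 0, 7, 0, 0, 0], [0.1, 0, 0, 2, 0, 0, 0], [0.1, 0, 0, 1, 0, 0, 0], [0.1, 0, 0, 0, 0, 0, 0]]
  ]
}}

```text
clock: 8.72
position: [0.5142, 0.0048, 0.2961]
orientation: [-3.141, 0.075, -0.001]
ft_force: [-0.2, -0.1, -5.5]
finger_gap: 0.259
```

```bash
python3 s.py
```

```text
t 8.725 p [0.5142 0.0048 0.2961] R [[0.999, -0.048, 0.001], [-0.048, -0.999, -0.0], [0.001, -0.0, -1.0]] F [-0.2 -0.1 -5.5] g 0.259 q [-0.036  0.258  2.151  0.     0.732  1.583]
u,v 0.5134 0.0295
```

Emit:
{"method": "drive_tool", "body": {
  "deltas": [
    [[0.1, 0, 0, 1, 0, 0, 0], [0.1, 0, 0, 0, 0, 0, 0]]
  ]
}}

```text
clock: 8.98
position: [0.5142, 0.0048, 0.295]
orientation: [3.141, -0.075, 0.001]
ft_force: [0.5, -0.3, -2.5]
finger_gap: 0.261
```

Emit:
{"method": "drive_tool", "body": {
  "deltas": [
    [[0.1, 0, 0, 1, 0, 0, 0], [0.1, 0, 0, 0, 0, 0, 0]]
  ]
}}

```text
clock: 9.22
position: [0.5144, 0.0048, 0.2949]
orientation: [3.141, -0.076, 0.0]
ft_force: [-9.5, -0.4, 19.1]
finger_gap: 0.263
```

Emit:
{"method": "drive_tool", "body": {
  "deltas": [
    [[0.38, 0, 0, -1, 0, 0, 0], [0.38, 0, 0, 0, 0, 0, 0], [0.38, 0, 0, 0, 0, 0, 0], [0.38, 0, 0, -15, 0, 0, 0], [0.38, 0, 0, -40, 0, 0, 0], [0.38, 0, 0, -40, 0, 0, 0], [0.4, -1, -20, 0, 0, 0, 0], [0.4, -1, -50, 0, 0, 0, 0], [0.4, -1, -50, 0, 0, 0, 0], [0.4, -1, -50, 0, 0, 0, 0], [0.4, -2, -50, 0, 0, 0, 0], [0.4, -2, -33, 0, 0, 0, 0]]
  ]
}}

```text
clock: 10.72
position: [0.518, 0.2599, 0.3909]
orientation: [-3.14, 0.074, -0.001]
ft_force: [0.9, -0.6, 0.5]
finger_gap: 0.398
```

Emit:
{"method": "drive_tool", "body": {
  "deltas": [
    [[0.4, 0, 0, 0, 0, 0, 0], [0.4, 0, 0, 0, 0, 0, 0]]
  ]
}}

```text
clock: 10.98
position: [0.5181, 0.2576, 0.3903]
orientation: [3.141, -0.075, 0.0]
ft_force: [0.4, -0.9, -0.0]
finger_gap: 0.399
```

```bash
python3 s.py c5
python3 - <<'E'
from f2 import *
s,c=snap('top','t5');W=cloud(c);Z=W[...,2];Y=W[...,1];X=W[...,0]
go(W,'green',(abs(Z-.0015-.157)<.006)&(Y>-.02)&(Y<.05)&(X<.66))
s,c=snap('wrist','w5');W=cloud(c,s);Z=W[...,2];Y=W[...,1]
go(W,'white',(abs(Z-.0015-.144)<.005)&(Y>.235)&(Y<.288))
E
```

```text
t 10.975 p [0.5181 0.2576 0.3903] R [[0.999, -0.048, 0.0], [-0.048, -0.999, -0.0], [0.0, 0.0, -1.0]] F [ 0.4 -0.9 -0. ] g 0.399 q [ 0.421  0.209  1.991 -0.     0.942  2.04 ]
u,v 0.5052 0.2822
green 932 yaw -2.7 c [0.515  0.0052] 0.2071 0.0237 z 0.1577
white 4558 yaw -4.7 c [0.5187 0.2588] 0.1867 0.0152 z 0.1459
```

View pics/c5.png

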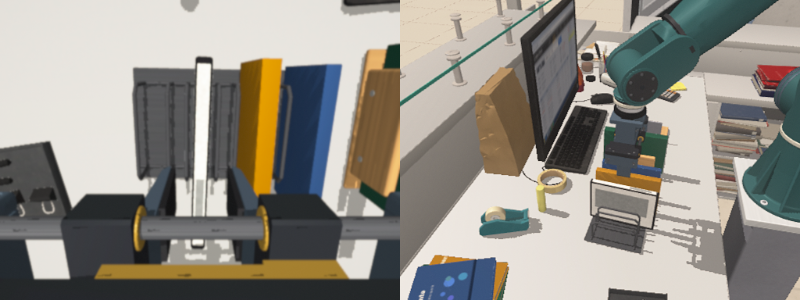

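Green stands square at (0.515, 0.005), on the board's centreline to about 0.5 mm. The disc case is centred between the fingers but turned about 2° more, so I'll match that for the grip and undo it after the lift.

Emit:
{"method": "drive_tool", "body": {
  "deltas": [
    [[0.4, 0, -1, 30, 0, 0, 0.33], [0.4, 0, 0, 45, 0, 0, 0], [0.4, 0, 0, 25, 0, 0, 0], [0.4, 0, 0, 10, 0, 0, 0], [0.4, 0, 0, 0, 0, 0, 0], [0.05, 0, 0, 0, 0, 0, 0], [0.05, 0, 0, 0, 0, 0, 0], [0.05, 0, 0, 0, 0, 0, 0], [0.05, 0, 0, 0, 0, 0, 0], [0.05, 0, 0, -15, 0, 0, 0], [0.05, 0, 0, -30, 0, 0, 0], [0.05, 0, 0, -40, 0, 0, 0]]
  ],
  "force": 20
}}

```text
clock: 12.68
position: [0.5179, 0.2587, 0.3658]
orientation: [3.138, -0.13, -0.002]
ft_force: [-0.1, 0.1, -1.6]
finger_gap: 0.164
```

Emit:
{"method": "drive_tool", "body": {
  "deltas": [
    [[0.05, 0, 0, -40, 0, 0, -0.33], [0.05, 0, 0, -35, 0, 0, 0], [0.05, 0, 0, -10, 0, 0, 0], [0.05, 0, 0, 0, 0, 0, 0], [0.05, 0, 0, 0, 0, 0, 0]]
  ]
}}

```text
clock: 13.3
position: [0.5179, 0.2587, 0.4482]
orientation: [3.14, -0.075, -0.003]
ft_force: [-0.0, 0.6, -2.1]
finger_gap: 0.165
```

```bash
python3 -c "
from held import *
held(.19,.315,'h2'); snap('side','s6')"
```

```text
t 13.3 p [0.5179 0.2587 0.4482] R [[0.999, -0.048, -0.002], [-0.048, -0.999, -0.001], [-0.002, 0.001, -1.0]] F [-0.   0.6 -2.1] g 0.165 q [0.423 0.139 1.955 0.    1.05  2.042]
u,v 0.5049 0.2833
far end tx 0.0942 centre tx -0.0002 ty mid -0.0007 width 0.0149 slope deg -0.15 ztop 0.3134 6463
```

View pics/h2.png

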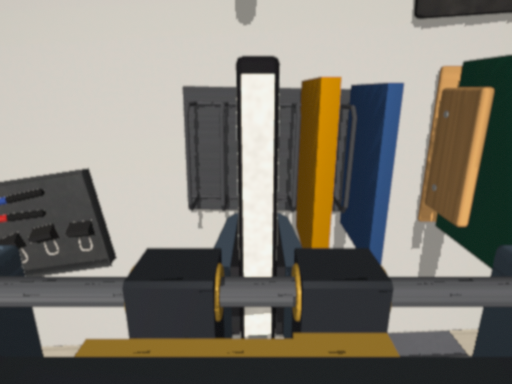

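View pics/s6.png

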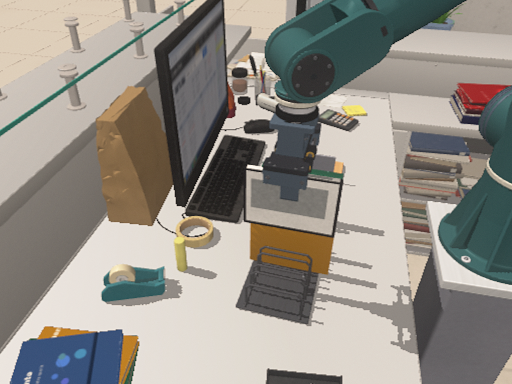

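Emit:
{"method": "drive_tool", "body": {
  "deltas": [
    [[0.05, 1, 20, 0, 0, 0, 0], [0.05, 1, 45, 0, 0, 0, 0], [0.05, 2, 50, 0, 0, 0, 0], [0.05, 2, 50, 0, 0, 0, 0], [0.05, 2, 50, 0, 0, 0, 0], [0.05, 1, 45, 0, 0, 0, 0], [0.05, 1, 26, 0, 0, 0, 0], [0.05, 1, 10, 20, 0, 0, 0], [0.05, 0, 0, 40, 0, 0, 0], [0.05, 0, 0, 45, 0, 0, 0], [0.05, 0, 0, 33, 0, 0, 0], [0.05, 0, 0, 10, 0, 0, 0]]
  ]
}}

```text
clock: 14.9
position: [0.5141, -0.0378, 0.2999]
orientation: [-3.14, 0.076, 0.006]
ft_force: [-0.3, -0.5, -1.4]
finger_gap: 0.16
```

Emit:
{"method": "drive_tool", "body": {
  "deltas": [
    [[0.05, 0, 0, 7, 0, 0, 0], [0.05, 0, 0, 5, 0, 0, 0], [0.05, 0, 0, 2, 0, 0, 0], [0.05, 0, 0, 0, 0, 0, 0]]
  ]
}}

```text
clock: 15.4
position: [0.5152, -0.0373, 0.2882]
orientation: [3.141, -0.075, 0.001]
ft_force: [-0.2, 0.7, -1.2]
finger_gap: 0.166
```

```bash
python3 s.py c7
```

```text
t 15.4 p [ 0.5152 -0.0373  0.2882] R [[0.999, -0.048, 0.001], [-0.048, -0.999, -0.0], [0.001, 0.0, -1.0]] F [-0.2  0.7 -1.2] g 0.166 q [-0.117  0.275  2.148 -0.     0.717  1.501]
u,v 0.5164 -0.0125
```

View pics/c7.png

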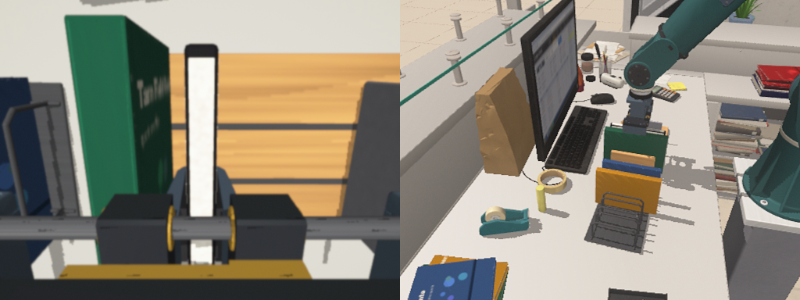

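Emit:
{"method": "drive_tool", "body": {
  "deltas": [
    [[0.05, -0.4, 0, 3, 0, 0, 0], [0.05, 0, 0, 1, 0, 0, 0], [0.05, 0, 0, 0, 0, 0, 0]]
  ]
}}

```text
clock: 15.88
position: [0.5148, -0.0373, 0.2844]
orientation: [-3.141, 0.075, 0.0]
ft_force: [-7.2, 0.6, 15.8]
finger_gap: 0.161
```

Emit:
{"method": "drive_tool", "body": {
  "deltas": [
    [[0.05, 0, 0, 1, 0, 0, 0], [0.05, 0, 0, 0, 0, 0, 0]]
  ]
}}

```text
clock: 16.12
position: [0.515, -0.0373, 0.2839]
orientation: [3.141, -0.075, 0.001]
ft_force: [-9.3, 0.2, 23.4]
finger_gap: 0.163
```

Emit:
{"method": "drive_tool", "body": {
  "deltas": [
    [[0.05, 0, 0, -1.5, 0, 0, 0], [0.25, 0, 0, 0, 0, 0, 0], [0.25, 0, 0, 0, 0, 0, 0], [0.25, 0, 0, -15, 0, 0, 0], [0.25, 0, 0, -40, 0, 0, 0], [0.25, 0, 0, -45, 0, 0, 0], [0.4, -2, -20, 0, 0, 0, 0], [0.4, -2, -50, 0, 0, 0, 0], [0.4, -2, -50, 0, 0, 0, 0], [0.4, -2, -50, 0, 0, 0, 0], [0.4, -2, -45, 0, 0, 0, 0], [0.4, -2, -20, 0, 0, 0, 0]]
  ]
}}

```text
clock: 17.62
position: [0.5138, 0.1998, 0.3851]
orientation: [-3.14, 0.073, -0.001]
ft_force: [0.5, -0.2, -0.0]
finger_gap: 0.404
```

Emit:
{"method": "drive_tool", "body": {
  "deltas": [
    [[0.4, 0, 0, 0, 0, 0, 0], [0.4, 0, 0, 0, 0, 0, 0]]
  ]
}}

```text
clock: 17.88
position: [0.514, 0.1971, 0.3844]
orientation: [3.14, -0.076, -0.0]
ft_force: [0.3, -0.5, 0.5]
finger_gap: 0.397
```

```bash
cat > chk.py <<'E'
from s import *
def top(tag):
    s,c=snap('top',tag);W=cloud(c);Z=W[...,2];Y=W[...,1];X=W[...,0]
    y=np.radians(-2.75)
    U=X*np.cos(y)+Y*np.sin(y); V=-X*np.sin(y)+Y*np.cos(y)
    for n,h,L,T in (('green',.157,.21,.024),('white',.148,.19,.015),('orange',.142,.19,.017),('blue',.132,.18,.014)):
        m=(abs(Z-.0015-h)<.004)&(V<.06)&(V>-.2)&(abs(U-.516)<.13)
        n_,lab,stt,cen=cv2.connectedComponentsWithStats(m.astype(np.uint8))
        for i in range(1,n_):
            if stt[i,4]>150:
                r=go(W,n,lab==i)
                if r: c0=r[0]; print('    u %.4f v %.4f'%(c0[0]*np.cos(y)+c0[1]*np.sin(y),-c0[0]*np.sin(y)+c0[1]*np.cos(y)))
def wr(n,h,a,b,tag):
    s,c=snap('wrist',tag);W=cloud(c,s);Z=W[...,2];Y=W[...,1]
    r=go(W,n,(abs(Z-.0015-h)<.005)&(Y>a)&(Y<b)); y=np.radians(-2.75); c0=r[0]; print('    u %.4f v %.4f'%(c0[0]*np.cos(y)+c0[1]*np.sin(y),-c0[0]*np.sin(y)+c0[1]*np.cos(y)))
E
python3 -c "
from chk import *
uv(); top('t8'); wr('orange',.138,.18,.23,'w8')"
```

```text
t 17.875 p [0.514  0.1971 0.3844] R [[0.999, -0.049, -0.0], [-0.049, -0.999, -0.0], [-0.0, 0.0, -1.0]] F [ 0.3 -0.5  0.5] g 0.397 q [ 0.324  0.172  2.049 -0.     0.921  1.943]
u,v 0.5039 0.2215
green 823 yaw -2.9 c [0.516  0.0049] 0.2048 0.0235 z 0.1579
    u 0.5152 v 0.0297
white 433 yaw -2.0 c [ 0.5133 -0.0372] 0.1874 0.0141 z 0.1493
    u 0.5145 v -0.0125
orange 5133 yaw -2.8 c [0.5142 0.1979] 0.1878 0.0168 z 0.1397
    u 0.5041 v 0.2223
```

View pics/w8.png

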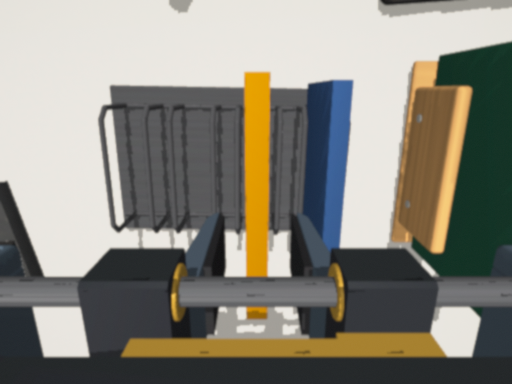

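View pics/t8.png

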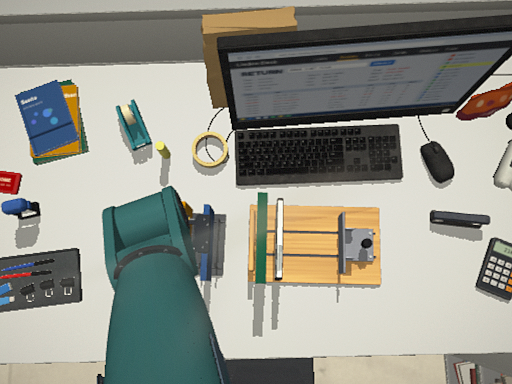

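The top view shows green and the disc case standing on the board near its left end. Orange is centred between the fingers. Gripping orange.

Emit:
{"method": "drive_tool", "body": {
  "deltas": [
    [[0.4, 0, -0.8, 30, 0, 0, 0], [0.4, 0, 0, 45, 0, 0, 0], [0.4, 0, 0, 25, 0, 0, 0], [0.4, 0, 0, 9, 0, 0, 0], [0.4, 0, 0, 0, 0, 0, 0], [0.05, 0, 0, 0, 0, 0, 0], [0.05, 0, 0, 0, 0, 0, 0], [0.05, 0, 0, 0, 0, 0, 0], [0.05, 0, 0, 0, 0, 0, 0], [0.05, 0, 0, -15, 0, 0, 0], [0.05, 0, 0, -30, 0, 0, 0], [0.05, 0, 0, -40, 0, 0, 0]]
  ],
  "force": 25
}}

```text
clock: 19.48
position: [0.5135, 0.1987, 0.3613]
orientation: [3.14, -0.075, -0.002]
ft_force: [0.6, -0.2, -3.3]
finger_gap: 0.186
```

Emit:
{"method": "drive_tool", "body": {
  "deltas": [
    [[0.05, 0, 0, -40, 0, 0, 0], [0.05, 0, 0, -30, 0, 0, 0], [0.05, 0, 0, -5, 0, 0, 0], [0.05, 0, 0, 0, 0, 0, 0], [0.05, 0, 0, 0, 0, 0, 0]]
  ]
}}

```text
clock: 20.1
position: [0.5136, 0.1987, 0.4338]
orientation: [3.14, -0.075, -0.003]
ft_force: [-0.4, 0.4, -3.3]
finger_gap: 0.187
```

```bash
python3 -c "
from held import *
held(.19,.298,'h3')"
```

```text
t 20.1 p [0.5136 0.1987 0.4338] R [[0.999, -0.048, -0.002], [-0.048, -0.999, -0.001], [-0.002, 0.001, -1.0]] F [-0.4  0.4 -3.3] g 0.187 q [ 0.327  0.108  2.019 -0.     1.017  1.946]
u,v 0.5035 0.2231
far end tx 0.0942 centre tx -0.0002 ty mid -0.0007 width 0.0168 slope deg -0.02 ztop 0.2973 7260
```

View pics/h3.png

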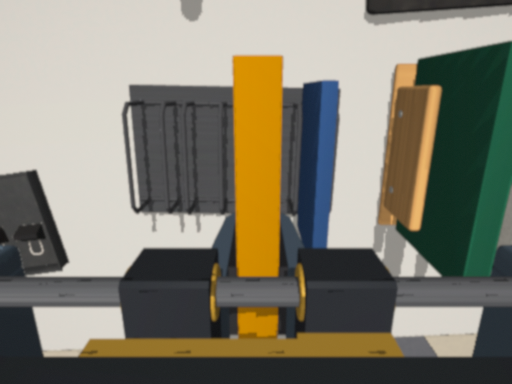

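Emit:
{"method": "drive_tool", "body": {
  "deltas": [
    [[0.05, 1, 20, -20, 0, 0, 0], [0.05, 2, 45, 0, 0, 0, 0], [0.05, 2, 50, 0, 0, 0, 0], [0.05, 2, 50, 0, 0, 0, 0], [0.05, 2, 50, 0, 0, 0, 0], [0.05, 2, 40, 0, 0, 0, 0], [0.05, 2, 19, 0, 0, 0, 0], [0.05, 0, 0, 25, 0, 0, 0], [0.05, 0, 0, 45, 0, 0, 0], [0.05, 0, 0, 45, 0, 0, 0], [0.05, 0, 0, 38, 0, 0, 0], [0.05, 0, 0, 10, 0, 0, 0]]
  ]
}}

```text
clock: 21.65
position: [0.5133, -0.0753, 0.2907]
orientation: [-3.14, 0.075, 0.005]
ft_force: [-1.3, 0.2, -2.8]
finger_gap: 0.187
```

Emit:
{"method": "drive_tool", "body": {
  "deltas": [
    [[0.05, 0, 0, 4, 0, 0, 0], [0.05, 0, 0, 0, 0, 0, 0], [0.05, 0, 0, 0, 0, 0, 0]]
  ]
}}

```text
clock: 22.02
position: [0.5143, -0.0755, 0.2894]
orientation: [3.14, -0.075, 0.003]
ft_force: [0.5, -0.5, -4.0]
finger_gap: 0.185
```

```bash
python3 s.py c9
```

```text
t 22.025 p [ 0.5143 -0.0755  0.2894] R [[0.999, -0.048, 0.002], [-0.048, -0.999, -0.0], [0.002, 0.0, -1.0]] F [ 0.5 -0.5 -4. ] g 0.185 q [-0.191  0.277  2.142  0.     0.72   1.428]
u,v 0.5173 -0.0508
```

View pics/c9.png

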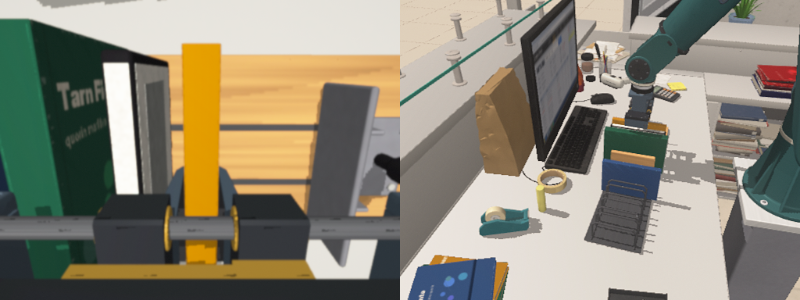

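Emit:
{"method": "drive_tool", "body": {
  "deltas": [
    [[0.05, -1.3, 0, 5, 0, 0, 0], [0.05, 0, 0, 3, 0, 0, 0], [0.05, 0, 0, 1.5, 0, 0, 0], [0.05, 0, 0, 0, 0, 0, 0]]
  ]
}}

```text
clock: 22.62
position: [0.5126, -0.0754, 0.2795]
orientation: [-3.141, 0.075, 0.001]
ft_force: [-10.6, 1.4, 21.6]
finger_gap: 0.183
```

Emit:
{"method": "drive_tool", "body": {
  "deltas": [
    [[0.05, 0, 0, 1, 0, 0, 0], [0.05, 0, 0, 0, 0, 0, 0]]
  ]
}}

```text
clock: 22.88
position: [0.5128, -0.0754, 0.2791]
orientation: [-3.141, 0.075, 0.0]
ft_force: [-12.2, 2.6, 31.5]
finger_gap: 0.186
```

Emit:
{"method": "drive_tool", "body": {
  "deltas": [
    [[0.05, 0, 0, -2, 0, 0, 0], [0.27, 0, 0, 0, 0, 0, 0], [0.27, 0, 0, 0, 0, 0, 0], [0.27, 0, 0, -15, 0, 0, 0], [0.27, 0, 0, -40, 0, 0, 0], [0.27, 0, 0, -45, 0, 0, 0], [0.4, -2, -20, 0, 0, 0, 0], [0.4, -2, -50, 0, 0, 0, 0], [0.4, -2, -50, 0, 0, 0, 0], [0.4, -2, -50, 0, 0, 0, 0], [0.4, -2, -34, 0, 0, 0, 0], [0.4, -2, -10, 0, 0, 0, 0]]
  ]
}}

```text
clock: 24.38
position: [0.5107, 0.1404, 0.3806]
orientation: [-3.141, 0.072, -0.001]
ft_force: [-0.4, -0.2, -0.4]
finger_gap: 0.402
```

Emit:
{"method": "drive_tool", "body": {
  "deltas": [
    [[0.4, 0, 0, 0, 0, 0, 0], [0.4, 0, 0, 0, 0, 0, 0]]
  ]
}}

```text
clock: 24.62
position: [0.5108, 0.138, 0.3799]
orientation: [3.141, -0.077, 0.0]
ft_force: [0.0, -0.5, -0.3]
finger_gap: 0.399
```

```bash
python3 -c "
from chk import *
uv(); top('t10'); wr('blue',.128,.115,.165,'w10')"
```

```text
t 24.625 p [0.5108 0.138  0.3799] R [[0.999, -0.049, 0.0], [-0.049, -0.999, -0.0], [0.0, 0.0, -1.0]] F [ 0.  -0.5 -0.3] g 0.399 q [ 0.22   0.144  2.092 -0.     0.906  1.84 ]
u,v 0.5036 0.1623
green 811 yaw -2.7 c [0.5149 0.0051] 0.2069 0.0234 z 0.158
    u 0.5140 v 0.0298
white 397 yaw -3.0 c [ 0.512  -0.0367] 0.1805 0.0148 z 0.1493
    u 0.5131 v -0.0121
orange 392 yaw -2.7 c [ 0.5128 -0.0752] 0.1835 0.0165 z 0.1429
    u 0.5159 v -0.0505
blue 3781 yaw -3.0 c [0.5272 0.1387] 0.1473 0.0139 z 0.1297
    u 0.5199 v 0.1638
```

View pics/w10.png

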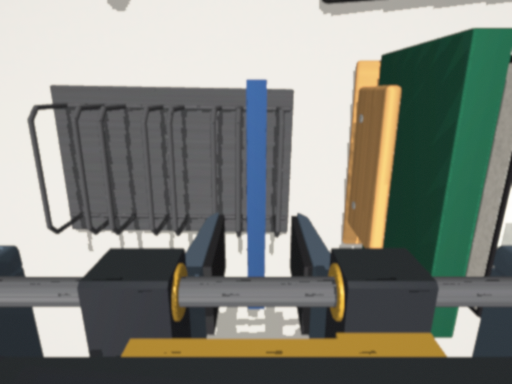

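Blue is centred between the fingers. Gripping it.

Emit:
{"method": "drive_tool", "body": {
  "deltas": [
    [[0.4, 0, -1.5, 30, 0, 0, 0], [0.4, 0, 0, 45, 0, 0, 0], [0.4, 0, 0, 25, 0, 0, 0], [0.4, 0, 0, 8, 0, 0, 0], [0.4, 0, 0, 0, 0, 0, 0], [0.05, 0, 0, 0, 0, 0, 0], [0.05, 0, 0, 0, 0, 0, 0], [0.05, 0, 0, 0, 0, 0, 0], [0.05, 0, 0, 0, 0, 0, 0], [0.05, 0, 0, -15, 0, 0, 0], [0.05, 0, 0, -30, 0, 0, 0], [0.05, 0, 0, -40, 0, 0, 0]]
  ],
  "force": 25
}}

```text
clock: 26.22
position: [0.5105, 0.1403, 0.3579]
orientation: [3.14, -0.075, -0.002]
ft_force: [0.9, -0.3, -2.3]
finger_gap: 0.151
```

Emit:
{"method": "drive_tool", "body": {
  "deltas": [
    [[0.05, 0, 0, -40, 0, 0, 0], [0.05, 0, 0, -40, 0, 0, 0], [0.05, 0, 0, -15, 0, 0, 0], [0.05, 0, 0, 0, 0, 0, 0], [0.05, 0, 0, 0, 0, 0, 0]]
  ]
}}

```text
clock: 26.85
position: [0.5105, 0.1403, 0.4502]
orientation: [3.14, -0.075, -0.003]
ft_force: [0.2, 0.2, -2.9]
finger_gap: 0.151
```

```bash
python3 -c "
from held import *
held(.18,.309,'h4')"
```

```text
t 26.85 p [0.5105 0.1403 0.4502] R [[0.999, -0.048, -0.002], [-0.048, -0.999, -0.001], [-0.002, 0.001, -1.0]] F [ 0.2  0.2 -2.9] g 0.151 q [ 0.224  0.051  2.047 -0.     1.045  1.843]
u,v 0.5032 0.1647
far end tx 0.0902 centre tx 0.0008 ty mid -0.0007 width 0.0139 slope deg 0.08 ztop 0.3073 4956
```

View pics/h4.png

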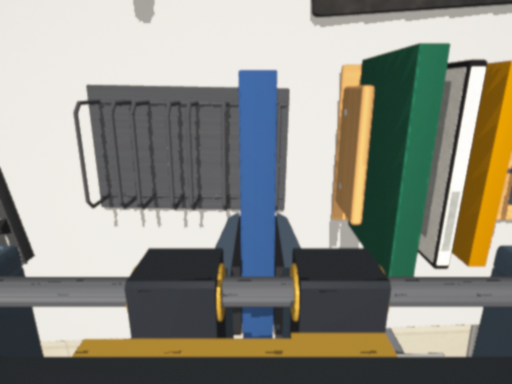

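Emit:
{"method": "drive_tool", "body": {
  "deltas": [
    [[0.05, 1, 20, 0, 0, 0, 0], [0.05, 2, 45, 0, 0, 0, 0], [0.05, 2, 50, 0, 0, 0, 0], [0.05, 2, 50, 0, 0, 0, 0], [0.05, 2, 45, 0, 0, 0, 0], [0.05, 2, 30, 0, 0, 0, 0], [0.05, 0, 14, 0, 0, 0, 0], [0.05, 0, 0, 25, 0, 0, 0], [0.05, 0, 0, 45, 0, 0, 0], [0.05, 0, 0, 45, 0, 0, 0], [0.05, 0, 0, 35, 0, 0, 0], [0.05, 0, 0, 10, 0, 0, 0]]
  ]
}}

```text
clock: 28.4
position: [0.5089, -0.1136, 0.2897]
orientation: [-3.14, 0.075, 0.006]
ft_force: [-1.1, 0.5, -3.0]
finger_gap: 0.152
```

Emit:
{"method": "drive_tool", "body": {
  "deltas": [
    [[0.05, 0, 0, 3, 0, 0, 0], [0.05, 0, 0, 0, 0, 0, 0], [0.05, 0, 0, 0, 0, 0, 0]]
  ]
}}

```text
clock: 28.78
position: [0.51, -0.1139, 0.2898]
orientation: [3.14, -0.075, 0.003]
ft_force: [-0.1, 0.7, -2.2]
finger_gap: 0.15
```

```bash
python3 s.py c11
```

```text
t 28.775 p [ 0.51   -0.1139  0.2898] R [[0.999, -0.048, 0.002], [-0.048, -0.999, -0.0], [0.002, 0.0, -1.0]] F [-0.1  0.7 -2.2] g 0.15 q [-0.264  0.281  2.136 -0.     0.723  1.354]
u,v 0.5149 -0.0893
```

View pics/c11.png

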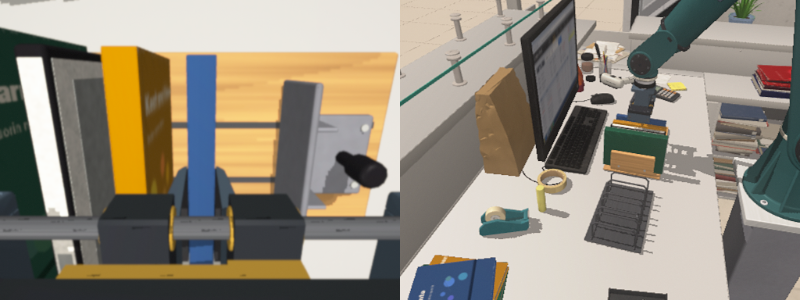

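Emit:
{"method": "drive_tool", "body": {
  "deltas": [
    [[0.05, 0, 0, 7, 0, 0, 0], [0.05, 0, 0, 4, 0, 0, 0], [0.05, 0, 0, 1, 0, 0, 0], [0.05, 0, 0, 0.5, 0, 0, 0], [0.05, 0, 0, 0, 0, 0, 0]]
  ]
}}

```text
clock: 29.5
position: [0.5095, -0.1138, 0.2765]
orientation: [-3.14, 0.075, 0.002]
ft_force: [-7.5, 0.5, 12.1]
finger_gap: 0.157
```

Emit:
{"method": "drive_tool", "body": {
  "deltas": [
    [[0.05, 0, 0, -1, 0, 0, 0], [0.25, 0, 0, 0, 0, 0, 0], [0.25, 0, 0, 0, 0, 0, 0], [0.25, 0, 0, -15, 0, 0, 0], [0.25, 0, 0, -40, 0, 0, 0], [0.25, 0, 0, -55, 0, 0, 0], [0.5, 0, 30, 0, 0, 0, 0], [0.5, 0, 50, 0, 0, 0, 0], [0.5, 0, 45, 0, 0, 0, 0], [0.5, 0, 15, 0, 0, 0, 0], [0.5, 0, 0, 0, 0, 0, 0]]
  ]
}}

```text
clock: 30.88
position: [0.5028, -0.254, 0.3877]
orientation: [-3.141, 0.078, -0.0]
ft_force: [0.5, 0.2, -0.4]
finger_gap: 0.497
```

```bash
python3 -c "
from chk import *
uv(); top('t12'); snap('wrist','w12')"
```

```text
t 30.875 p [ 0.5028 -0.254   0.3877] R [[0.999, -0.049, 0.0], [-0.049, -0.999, -0.0], [0.0, -0.0, -1.0]] F [ 0.5  0.2 -0.4] g 0.497 q [-0.509  0.188  2.022  0.     0.931  1.111]
u,v 0.5144 -0.2295
green 786 yaw -2.8 c [0.5139 0.0052] 0.205 0.0235 z 0.158
    u 0.5131 v 0.0299
white 431 yaw -3.0 c [ 0.5118 -0.0366] 0.1841 0.0147 z 0.1492
    u 0.5130 v -0.0120
orange 464 yaw -2.4 c [ 0.5101 -0.0755] 0.1874 0.0166 z 0.1427
    u 0.5131 v -0.0509
blue 342 yaw -2.7 c [ 0.509  -0.1138] 0.1776 0.0123 z 0.133
    u 0.5139 v -0.0892
```

View pics/t12.png

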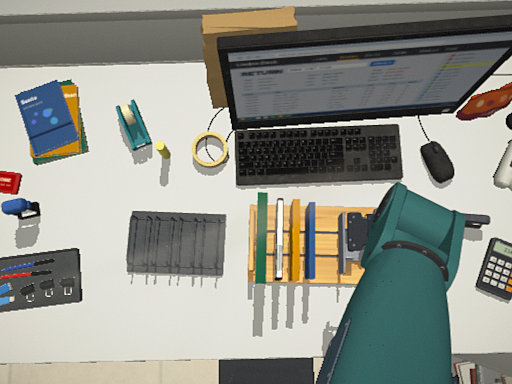

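View pics/w12.png

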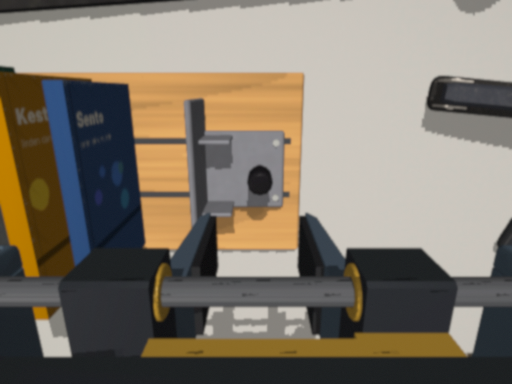

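All four stand upright in order, with centres agreeing to 1 mm. The hand is above the knob, seen at (260,180) in the wrist view. I'll turn the gripper a quarter turn so its body stays clear of the books while pinching.

Emit:
{"method": "drive_tool", "body": {
  "deltas": [
    [[0.55, 1.3, 0, 0, 0, 0, -0.6], [0.55, 0, 0, 0, 0, 0, -1], [0.55, 0, 0, 0, 0, 0, -1], [0.55, 0, 0, 0, 0, 0, -1], [0.55, 0, 0, 0, 0, 0, -1], [0.55, 0, 0, 0, 0, 0, -1], [0.55, 0, 0, 0, 0, 0, -1], [0.55, 0, 0, 0, 0, 0, -1], [0.55, 0, 0, 0, 0, 0, -1], [0.55, 0, 0, 0, 0, 0, -1], [0.55, 0, 0, 0, 0, 0, -1], [0.55, 0, 0, 0, 0, 0, -1]]
  ]
}}

```text
clock: 32.48
position: [0.5044, -0.2523, 0.3873]
orientation: [-2.617, -1.737, 0.0]
ft_force: [-0.1, -0.6, -0.6]
finger_gap: 0.55
```

Emit:
{"method": "drive_tool", "body": {
  "deltas": [
    [[0.55, 0, 0, 0, 0, 0, -1], [0.55, 0, 0, 0, 0, 0, -1], [0.55, 0, 0, 0, 0, 0, -1], [0.55, 0, 0, 0, 0, 0, -0.4], [0.55, 0, 0, 0, 0, 0, 0], [0.55, 0, 0, 0, 0, 0, 0]]
  ]
}}

```text
clock: 33.22
position: [0.5044, -0.253, 0.3873]
orientation: [-2.274, -2.167, -0.0]
ft_force: [-0.3, 0.4, -0.0]
finger_gap: 0.551
```

```bash
python3 s.py c13
python3 - <<'E'
from f2 import *
s,c=snap('wrist','w13');W=cloud(c,s);X,Y,Z=W[...,0],W[...,1],W[...,2]
go(W,'knob',(abs(Z-.0015-.076)<.004)&(abs(X-.504)<.03)&(abs(Y+.254)<.03),np.radians(-2.75))
E
```

```text
t 33.225 p [ 0.5044 -0.253   0.3873] R [[0.048, 0.999, -0.0], [0.999, -0.048, 0.0], [0.0, -0.0, -1.0]] F [-0.3  0.4 -0. ] g 0.551 q [-0.506  0.19   2.021  0.     0.931 -0.458]
u,v 0.5159 -0.2286
knob 474 yaw -2.75 c [ 0.5042 -0.2549] 0.0222 0.0217 z 0.0778
```

View pics/c13.png

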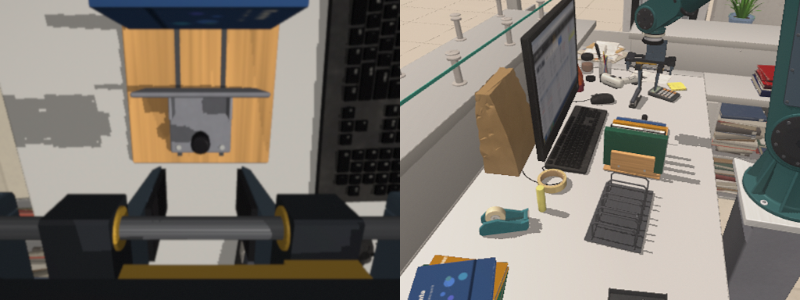

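Emit:
{"method": "drive_tool", "body": {
  "deltas": [
    [[0.55, -1.5, 0, 30, 0, 0, 0], [0.55, 0, 0, 45, 0, 0, 0], [0.55, 0, 0, 45, 0, 0, 0], [0.55, 0, 0, 22, 0, 0, 0], [0.55, 0, 0, 7, 0, 0, 0], [0.55, 0, 0, 0, 0, 0, 0], [0.1, 0, 0, 0, 0, 0, 0], [0.1, 0, 0, 0, 0, 0, 0], [0.1, 0, 0, 0, 0, 0, 0], [0.1, 0, 0, 0, 0, 0, 0]]
  ],
  "force": 25
}}

```text
clock: 34.62
position: [0.5035, -0.2551, 0.2387]
orientation: [-2.272, -2.166, 0.002]
ft_force: [-10.5, 0.4, 12.9]
finger_gap: 0.255
```

```bash
python3 s.py c14
```

```text
t 34.625 p [ 0.5035 -0.2551  0.2387] R [[0.048, 0.999, -0.002], [0.999, -0.048, 0.001], [0.001, -0.002, -1.0]] F [-10.5   0.4  12.9] g 0.255 q [-5.100e-01  4.260e-01  2.058e+00 -1.000e-03  6.610e-01 -4.620e-01]
u,v 0.5152 -0.2307
```

View pics/c14.png

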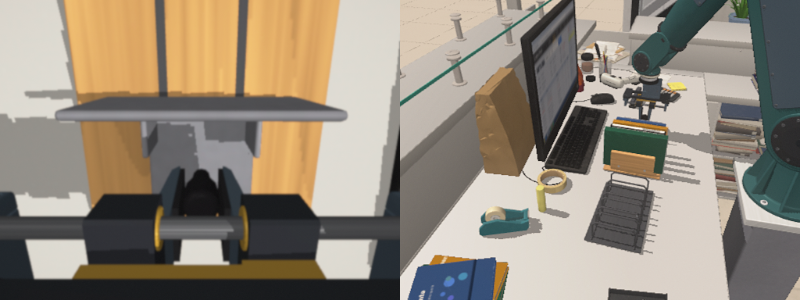

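Emit:
{"method": "drive_tool", "body": {
  "deltas": [
    [[0.1, 0, -0.8, -1, 0, 0, 0], [0.1, 5, 0, 0, 0, 0, 0], [0.1, 10, 0, 0, 0, 0, 0], [0.1, 12, 0, 0, 0, 0, 0], [0.1, 12, 0, 0, 0, 0, 0], [0.1, 12, 0, 0, 0, 0, 0], [0.1, 7, 0, 0, 0, 0, 0], [0.1, 4, 0, 0, 0, 0, 0], [0.1, 3, 0, 0, 0, 0, 0], [0.1, 3, 0, 0, 0, 0, 0], [0.1, 3, 0, 0, 0, 0, 0], [0.1, 3, 0, 0, 0, 0, 0]]
  ]
}}

```text
clock: 36.22
position: [0.5067, -0.1811, 0.239]
orientation: [-2.274, -2.167, 0.001]
ft_force: [-1.9, -3.6, -21.9]
finger_gap: 0.258
```

```bash
python3 s.py c15
```

```text
t 36.225 p [ 0.5067 -0.1811  0.239 ] R [[0.048, 0.999, -0.001], [0.999, -0.048, 0.0], [0.0, -0.001, -1.0]] F [ -1.9  -3.6 -21.9] g 0.258 q [-0.387  0.394  2.11  -0.     0.639 -0.338]
u,v 0.5148 -0.1566
```

View pics/c15.png

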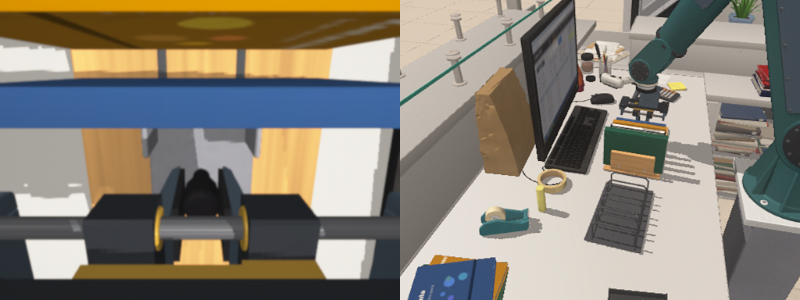

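Emit:
{"method": "drive_tool", "body": {
  "deltas": [
    [[0.1, 3, 0, 0.6, 0, 0, 0], [0.1, 4, 0, 0, 0, 0, 0], [0.1, 4, 0, 0, 0, 0, 0], [0.1, 4, 0, 0, 0, 0, 0], [0.1, 4, 0, 0, 0, 0, 0], [0.1, 3, 0, 0, 0, 0, 0], [0.1, 3, 0, 0, 0, 0, 0], [0.1, 3, 0, 0, 0, 0, 0], [0.1, 3, 0, 0, 0, 0, 0]]
  ]
}}

```text
clock: 37.45
position: [0.5083, -0.1504, 0.239]
orientation: [-2.274, -2.167, 0.001]
ft_force: [-8.2, -5.3, -12.5]
finger_gap: 0.257
```

```bash
python3 s.py c16; python3 -c "
from chk import *
top('t16')"
```

```text
t 37.45 p [ 0.5083 -0.1504  0.239 ] R [[0.048, 0.999, -0.001], [0.999, -0.048, -0.0], [-0.0, -0.001, -1.0]] F [ -8.2  -5.3 -12.5] g 0.257 q [-3.320e-01  3.840e-01  2.126e+00 -1.000e-03  6.320e-01 -2.830e-01]
u,v 0.5149 -0.1259
green 827 yaw -2.7 c [0.5158 0.0052] 0.2045 0.0237 z 0.158
    u 0.5149 v 0.0299
white 434 yaw -2.9 c [ 0.5122 -0.0367] 0.1847 0.0146 z 0.149
    u 0.5134 v -0.0121
orange 443 yaw -2.4 c [ 0.5108 -0.0641] 0.1883 0.0166 z 0.1429
    u 0.5133 v -0.0395
blue 263 yaw -3.3 c [ 0.5066 -0.0799] 0.1713 0.0124 z 0.1328
    u 0.5098 v -0.0555
```

View pics/c16.png

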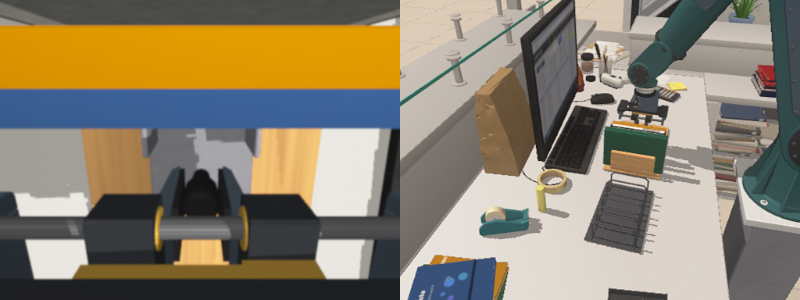

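View pics/t16.png

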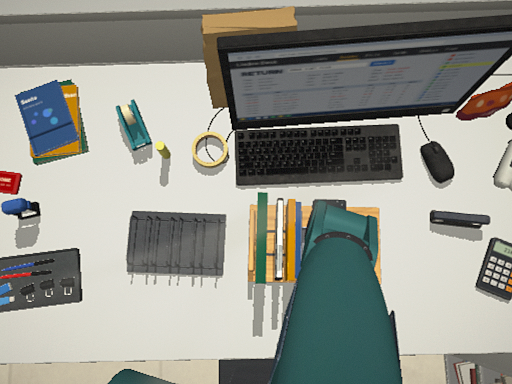

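Emit:
{"method": "drive_tool", "body": {
  "deltas": [
    [[0.1, 3, -0.5, 0.3, 0, 0, 0], [0.1, 3, 0, 0, 0, 0, 0], [0.1, 3, 0, 0, 0, 0, 0], [0.1, 3, 0, 0, 0, 0, 0], [0.1, 3, 0, 0, 0, 0, 0], [0.1, 3, 0, 0, 0, 0, 0], [0.1, 3, 0, 0, 0, 0, 0], [0.1, 3, 0, 0, 0, 0, 0], [0.1, 3, 0, 0, 0, 0, 0], [0.1, 3, 0, 0, 0, 0, 0], [0.1, 3, 0, 0, 0, 0, 0]]
  ]
}}

```text
clock: 38.98
position: [0.5097, -0.1176, 0.2389]
orientation: [2.273, 2.167, -0.0]
ft_force: [-6.4, -7.5, -9.1]
finger_gap: 0.256
```

```bash
python3 s.py c17; python3 -c "
from chk import *
top('t17')"
```

```text
t 38.975 p [ 0.5097 -0.1176  0.2389] R [[0.048, 0.999, 0.0], [0.999, -0.048, -0.001], [-0.001, 0.0, -1.0]] F [-6.4 -7.5 -9.1] g 0.256 q [-2.71e-01  3.76e-01  2.14e+00 -1.00e-03  6.26e-01 -2.23e-01]
u,v 0.5147 -0.093
green 787 yaw -2.6 c [0.5139 0.0052] 0.2049 0.0233 z 0.158
    u 0.5130 v 0.0299
white 393 yaw -2.7 c [ 0.5113 -0.0153] 0.1828 0.0148 z 0.1492
    u 0.5114 v 0.0092
orange 449 yaw -2.0 c [ 0.5108 -0.0315] 0.1812 0.0164 z 0.143
    u 0.5117 v -0.0070
blue 303 yaw -3.2 c [ 0.5189 -0.0474] 0.1625 0.013 z 0.1328
    u 0.5205 v -0.0225
```

View pics/c17.png

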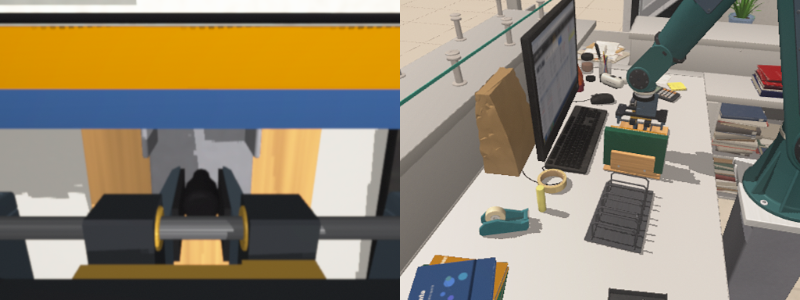

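Emit:
{"method": "drive_tool", "body": {
  "deltas": [
    [[0.1, 2, -0.4, 0.2, 0, 0, 0], [0.1, 2, 0, 0, 0, 0, 0], [0.1, 1, 0, 0, 0, 0, 0], [0.1, 0, 0, 0, 0, 0, 0]]
  ]
}}

```text
clock: 39.62
position: [0.5097, -0.1128, 0.2389]
orientation: [2.273, 2.167, 0.0]
ft_force: [-6.7, -9.4, -9.0]
finger_gap: 0.259
```

Emit:
{"method": "drive_tool", "body": {
  "deltas": [
    [[0.1, 1, 0, 0, 0, 0, 0], [0.1, 1, 0, 0, 0, 0, 0], [0.1, 0, 0, 0, 0, 0, 0]]
  ]
}}

```text
clock: 40.0
position: [0.5099, -0.1109, 0.2389]
orientation: [2.273, 2.167, 0.0]
ft_force: [-5.4, -10.2, -9.2]
finger_gap: 0.254
```

Emit:
{"method": "drive_tool", "body": {
  "deltas": [
    [[0.1, 1, 0, 0, 0, 0, 0], [0.1, 0, 0, 0, 0, 0, 0]]
  ]
}}

```text
clock: 40.25
position: [0.5099, -0.1099, 0.2389]
orientation: [2.273, 2.167, -0.0]
ft_force: [-5.6, -10.7, -9.1]
finger_gap: 0.256
```

Emit:
{"method": "drive_tool", "body": {
  "deltas": [
    [[0.1, 1, 0, 0, 0, 0, 0], [0.1, 0, 0, 0, 0, 0, 0]]
  ]
}}

```text
clock: 40.5
position: [0.5099, -0.1095, 0.239]
orientation: [2.271, 2.167, -0.001]
ft_force: [-8.5, -22.0, -10.2]
finger_gap: 0.253
```

```bash
python3 s.py c18; python3 -c "
from chk import *
top('t18')
i=cv2.imread('pics/t18.png')[180:310,230:400];cv2.imwrite('pics/t18z.png',cv2.resize(i,None,fx=4,fy=4,interpolation=cv2.INTER_CUBIC))"
```

```text
t 40.5 p [ 0.5099 -0.1095  0.239 ] R [[0.047, 0.999, 0.001], [0.999, -0.047, -0.002], [-0.002, 0.001, -1.0]] F [ -8.5 -22.  -10.2] g 0.253 q [-0.256  0.374  2.143 -0.003  0.623 -0.206]
u,v 0.5146 -0.0849
green 828 yaw -2.8 c [0.5142 0.0112] 0.2049 0.0237 z 0.1581
    u 0.5131 v 0.0359
white 398 yaw -2.6 c [ 0.5137 -0.0081] 0.187 0.0146 z 0.1491
    u 0.5135 v 0.0166
orange 494 yaw -3.4 c [ 0.513  -0.0233] 0.1864 0.0181 z 0.143
    u 0.5135 v 0.0013
blue 290 yaw -3.7 c [ 0.5247 -0.0402] 0.151 0.0131 z 0.133
    u 0.5261 v -0.0150
```

View pics/t18z.png

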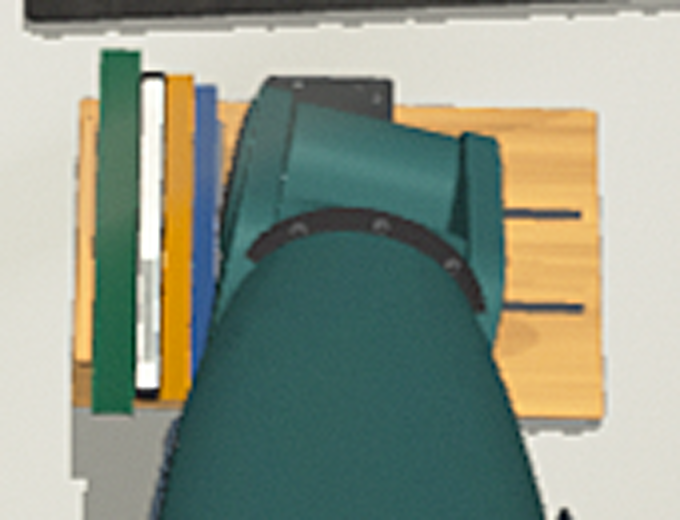

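The row is tight: the force jumped from 10.7 to 22 N and the support stopped. Spacings match the item thicknesses. Opening and rising.

Emit:
{"method": "drive_tool", "body": {
  "deltas": [
    [[0.3, 0, 0, 0, 0, 0, 0], [0.5, 0, 0, 0, 0, 0, 0], [0.5, 0, 0, 0, 0, 0, 0], [0.5, 0, 0, -10, 0, 0, 0], [0.5, 0, 0, -35, 0, 0, 0], [0.5, 0, 0, -45, 0, 0, 0], [0.5, -20, 0, -45, 0, 0, 0], [0.5, -40, 0, -45, 0, 0, 0], [0.5, -45, 0, 0, 0, 0, 0], [0.5, -45, 0, 0, 0, 0, 0], [0.5, -20, 0, 0, 0, 0, 0], [0.5, 0, 0, 0, 0, 0, 0]]
  ]
}}

```text
clock: 42.15
position: [0.5012, -0.2786, 0.4183]
orientation: [-2.276, -2.166, -0.0]
ft_force: [0.3, 0.2, -0.4]
finger_gap: 0.502
```

```bash
python3 s.py c19; python3 -c "
from chk import *
top('t19')
i=cv2.imread('pics/t19.png')[130:310,110:400];cv2.imwrite('pics/t19z.png',cv2.resize(i,None,fx=2.7,fy=2.7,interpolation=cv2.INTER_CUBIC))
W=cloud(manip.capture('top'));X,Y,Z=W[...,0],W[...,1],W[...,2]
go(W,'plate',(abs(Z-.0915)<.005)&(Y>-.09)&(Y<-.03)&(abs(X-.51)<.1),np.radians(-2.75))
go(W,'end',(abs(Z-.0895)<.004)&(Y>.015)&(Y<.06)&(abs(X-.51)<.1),np.radians(-2.75))"
```

```text
t 42.15 p [ 0.5012 -0.2786  0.4183] R [[0.049, 0.999, 0.0], [0.999, -0.049, 0.0], [0.0, 0.0, -1.0]] F [ 0.3  0.2 -0.4] g 0.502 q [-0.548  0.165  1.985  0.     0.992 -0.499]
u,v 0.514 -0.2542
green 799 yaw -2.8 c [0.5151 0.0113] 0.2072 0.0234 z 0.158
    u 0.5140 v 0.0360
white 432 yaw -2.8 c [ 0.5142 -0.0082] 0.1872 0.0146 z 0.149
    u 0.5140 v 0.0164
orange 475 yaw -2.5 c [ 0.5133 -0.0241] 0.1854 0.0173 z 0.143
    u 0.5139 v 0.0006
blue 319 yaw -3.0 c [ 0.5121 -0.0397] 0.1756 0.0131 z 0.1332
    u 0.5134 v -0.0151
plate 0
end 188 yaw -2.75 c [0.5151 0.0305] 0.1438 0.0108 z 0.0888
```

View pics/t19z.png

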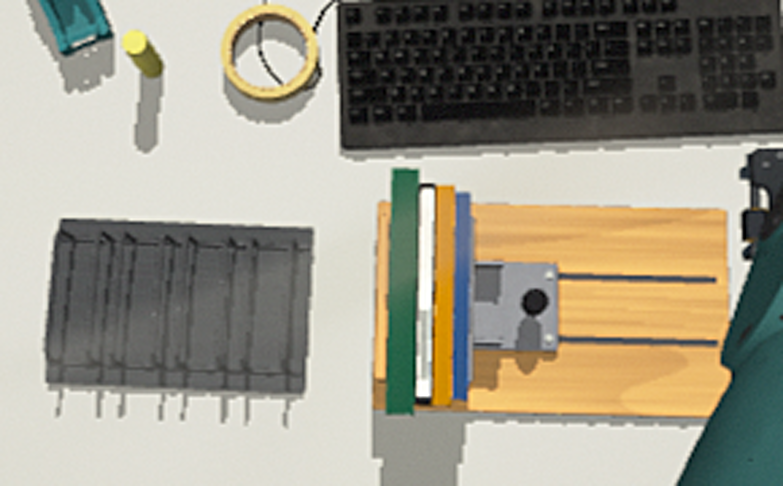

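View pics/c19.png

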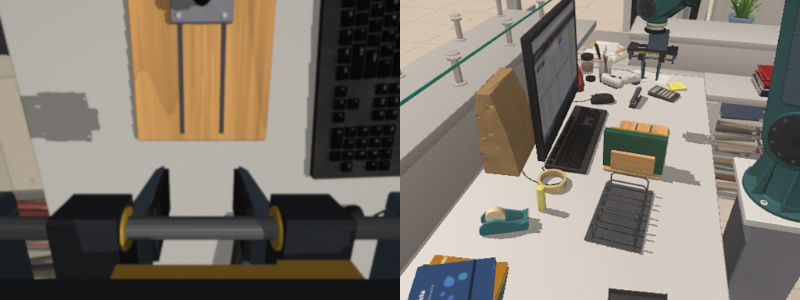

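```bash
python3 -c "
from h import *
print(manip.sign_off())"
```

```text
the job is handed in; nothing more can be done
None
```

All four items are on the wooden hold rack and the job is handed in, at about 42 s of the 125 s allowed. I moved them one at a time in the order they stood: thick green book, disc case, orange book, blue book. I then pinched the knob and slid the support until the row stood tight against the fixed end.

**Tightness:** the push force jumped from about 10.7 N to 22 N as the support stopped. In the last top view the spacings match the item thicknesses to within about 0.5 mm. The support's face, worked out from where the gripper held the knob, is within 0.5 mm of the blue book.

**Position:** all four stand upright and square to the board, within about 0.3°. Their centres agree to within 0.6 mm and lie about 1 mm from the line of the fixed end.

**Left alone:** the glue stick and the roll of tape show unmoved by eye in the pictures. The gripper was open and clear of everything at hand-in.

**What didn't fully agree:** the top and wrist cameras differed by 1–2 mm on lengthwise positions, which is within the stated calibration. The depth check on the support plate in the final top view returned no points, so I relied on the knob position, the push force and the picture instead.

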